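Weigh down the freshly glued brass parts

ROBOT

A 6-joint arm with a two-finger parallel gripper is mounted at the origin on the work surface. World frame = base frame: x ahead of the robot, y to its left, z up, the work surface at z = 0. Lengths are in m, angles in rad, forces in N, time in s.
With the tool pointing down it reaches from about 0.275 to 0.725 m from the base axis. Payload 15.9 kg.
Tool frame: the origin (TCP) lies at the very end of the fingers, on their centre line; the grasp point (between the pads) lies 19 mm behind it; z points along the fingers, y is the line along which they close (so a half turn about z gives the same grasp; the last joint's range is limited). The gripper opens to 85 mm and grips with 20 to 120 N. Pads are 22 mm wide; open, the fingers measure 114 mm over their backs; the gripper's body (76 mm by 85 mm) begins 54 mm behind the grasp point. The pads swing forward as they close: fully open they stand 13 mm farther back than shut.
Start: joints at [1.145, 0.213, -0.034, 1.323, 0, 1.571], TCP at [0.207, 0.455, 0.231] pointing down, gripper open.
Joint ranges: [-2.98, 2.98], [-0.74, 1.72], [-1.14, 1.35], [-2.1, 2.04], [-1.57, 1.44], [-3.14, 3.14]. Speed limits (rad/s): [1.89, 1.89, 2.39, 2.57, 3.14, 3.14].

INTERFACE

Orientations are given as a 3x3 rotation matrix whose columns are the frame's x, y, z axes.
In Python, from bench import manip gives the robot as it stands.
- The arm moves only by the tool move_tool, called after "Request:" as a command line: name --argument value ..., lists and objects as JSON in quotes. Schema: {"type":"object","properties":{"moves":{"type":"string"},"force":{"type":"number"},"only":{"type":"string"},"quiet":{"type":"boolean"},"lines":{"type":"string"}},"required":["moves"],"additionalProperties":false}. moves is a string of 1 to 20 rows, one to a line, with the numbers parted by commas; each row has 7 numbers: the finger opening in m, then dx, dy, dz in fractions of the full range, 1 being 0.6 m, then a rotation vector rx, ry, rz in a scale on which 1.0 is 180 degrees; each row shifts and turns the commanded pose from where the row before left it, along the tool's axes as they then stand; what a row does not reach is not made up. A row lasts 1/10 s, in which the tool goes at most 0.05 m and 0.15 rad, less where a joint would pass 70% of its speed; a pose out of reach is approached as far as the arm can. The fingers move at their own pace and stop on an object; force is the grip in N (left out, the last holds). Time passes only in rows, so rows that do not move let the fingers close. The tool returns the time, the measured TCP pose, the force, the opening and the grip force at its end. only (a regular expression) keeps the lines of the reply that match it, lines (a string "A,B") keeps lines A to B, and quiet returns only ok. Input that does not fit is refused with a message, and nothing moves.
- manip.observe(): the state, without advancing time (a new reading comes with each control period).
- manip.get_image(name): name is "scene" or "top"; returns (picture, depth): 420x560x3 uint8, blue, green, red; 420x560 float32, m along the optical axis (not along the pixel's ray), 0 where there is no reading.
- manip.get_calibration(name): a dict with "fx", "fy", "cx", "cy" (pixels), "dist_coeffs" ([k1, k2, p1, p2, k3] as OpenCV has them; the pictures are not rectified), "R" (3x3) and "t" (3): a world point X has camera coordinates R X + t. Camera axes: x right, y down, z forward; pixel columns grow to the right and rows downward; lengths in m; the calibration is good to about 2 mm. A picture is of the moment at which its call begins. get_calibration takes no time and is no camera call.
- manip.close_job(): hands the job in; it is judged then, once.
The state is a dict: "clock": time; "joints": joint angles; "dq": joint speeds; "joint_efforts": joint torques, N m; "eef_pos": TCP position; "ee_rot": TCP orientation; "force": force on the tool from outside, world axes, zero at the start; "moment": the same for the moment, N m; "gripper_width": finger opening in m; "finger_force": force on a finger pad.
Only numpy, scipy, OpenCV 4.12 (cv2) and the standard library are available. Lean on these libraries where they do the work, as an engineer would, in place of code of your own. Each camera call takes 0.05 s, during which the arm holds its last target. There are 200 camera calls.

TASK

Four brass parts have just been glued to their wooden backings and must be pressed flat while the glue sets: put on each the steel weight of its own shape and size (large round on large round, small round on small round, long bar on the long strip, short bar on the short strip). Each weight must stand upright, centred on its part, the bars in line with their strips, and be set down gently, not dropped. Leave the paint jar and the tape roll where they are.

Things in the scene. Friction and masses are not known exactly. Their poses are not given: they have to be found in the camera images.
- long_part: The long brass part: a rectangle of brass with toothed long edges on a slightly larger wooden backing, 114 x 44 mm over all, 6 mm thick, lying flat; the brass itself is 110 x 41 mm with its teeth. Long side along its x axis. It is fixed to the slab and cannot shift. Origin: centre of its underside, on the dark stone slab (level with the bench, z = 0); z up; its top is at 6 mm.
- short_part: The short brass part: like the long one, but 68 x 44 mm over all (brass 64 x 41 mm), 6 mm thick. Longer side along its x axis. It is fixed to the slab and cannot shift. Origin: centre of its underside, on the dark stone slab (level with the bench, z = 0); z up; its top is at 6 mm.
- large_round_part: The large round brass part: a plain brass disc 74 mm in diameter on a wooden disc 78 mm in diameter, 6 mm thick in all. It is fixed to the slab and cannot shift. Origin: centre of its underside, on the dark stone slab (level with the bench, z = 0); z up; its top is at 6 mm.
- small_round_part: The small round brass part: a plain brass disc 52 mm in diameter on a wooden disc 56 mm in diameter, 6 mm thick in all. It is fixed to the slab and cannot shift. Origin: centre of its underside, on the dark stone slab (level with the bench, z = 0); z up; its top is at 6 mm.
- long_bar: The long steel weight: a loose solid bar 90 mm long (its x axis), 22 mm wide (y), 28 mm high (z), about 0.43 kg, standing on the slab. Two small dark dots on its top. Can be gripped across its width. Origin: centre of its underside.
- short_bar: The short steel weight: a loose solid bar 44 mm long (x), 22 mm wide (y), 28 mm high (z), about 0.21 kg. Two small dark dots on its top. Can be gripped across its width. Origin: centre of its underside.
- large_round: The large round steel weight: a loose disc 54 mm in diameter and 20 mm high with an upright cylindrical knob on its centre, 20 mm in diameter and 24 mm tall (44 mm high in all), about 0.41 kg. Can be gripped by the knob. Origin: centre of its underside, z up along the knob.
- small_round: The small round steel weight: a loose disc 32 mm in diameter and 20 mm high with an upright cylindrical knob on its centre, 14 mm in diameter and 24 mm tall (44 mm high in all), about 0.15 kg. Can be gripped by the knob. Origin: centre of its underside, z up along the knob.
- paint_jar: A bystander: a small closed paint jar with a white cap, 34 mm in diameter, 58 mm tall, loose, upright on the slab. Origin: centre of its underside.
- tape_roll: A bystander: a roll of brown tape lying flat, 72 mm outside and 56 mm inside diameter, 18 mm high, loose on the slab. Origin: centre of its underside.

How it is judged:
By the outcome, as a careful person would: the job done as asked, in the order asked, and still so for the second after the job is handed in, with the robot touching nothing.
It also fails if it takes over 102 s, if anything falls off the work surface, if the arm or the gripper's body presses on something with over 40 N, if the wrist force passes 120 N, or if a joint passes its speed limit or range.

## Working session

There is one attempt and no reset: what is moved stays moved. The work goes in short steps, Python scripts to look and compute and a tool call to move; the robot and the scene stay as the last step left them, time stands still between calls to the robot, and variables do not carry over. Pictures are saved under pics/ and viewed, at most 14 in all, crops included, and the job is handed in when it is done.

```bash
ls; mkdir -p pics
```

Run:
```python
from bench import manip
import cv2,numpy as np
for n in ("top","scene"):
    p,d=manip.get_image(n); cv2.imwrite(f"pics/{n}0.png",p); np.save(f"pics/{n}0.npy",d)
    c=manip.get_calibration(n); print(n,{k:np.round(v,4).tolist() for k,v in c.items() if k not in()})
s=manip.observe(); print(s["clock"],s["eef_pos"],s["ee_rot"])
```

```text
bench.py
pics
top {'fx': 417.8346, 'fy': 417.8346, 'cx': 275.6275, 'cy': 209.9776, 'dist_coeffs': [0.0437, 0.0, 0.0, 0.0, 0.0], 'R': [[0.0059, -0.9999, -0.0146], [-0.9968, -0.0047, -0.0801], [0.08, 0.0151, -0.9967]], 't': [-0.0033, 0.4978, 0.8825]}
scene {'fx': 503.2078, 'fy': 503.2078, 'cx': 278.0366, 'cy': 208.4362, 'dist_coeffs': [0.0449, 0.0, 0.0, 0.0, 0.0], 'R': [[0.8991, 0.4373, -0.0192], [0.3168, -0.6803, -0.6609], [-0.3021, 0.5882, -0.7502]], 't': [-0.4464, -0.1362, 1.3537]}
0.1 [0.20641231 0.45508992 0.23088741] [[-9.10715690e-01  4.13033632e-01 -3.87023837e-04]
 [ 4.13033813e-01  9.10715251e-01 -8.94858561e-04]
 [-1.71381715e-05 -9.74815664e-04 -9.99999525e-01]]
```

View pics/top0.png

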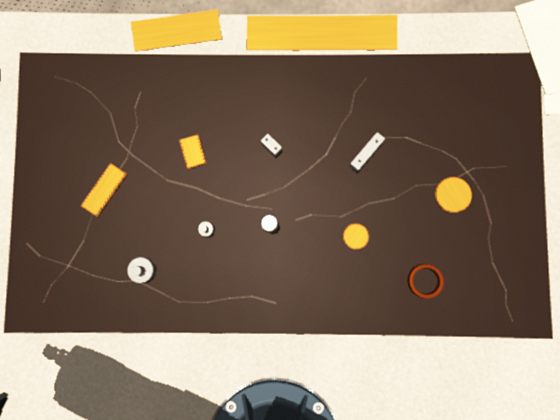

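View pics/scene0.png

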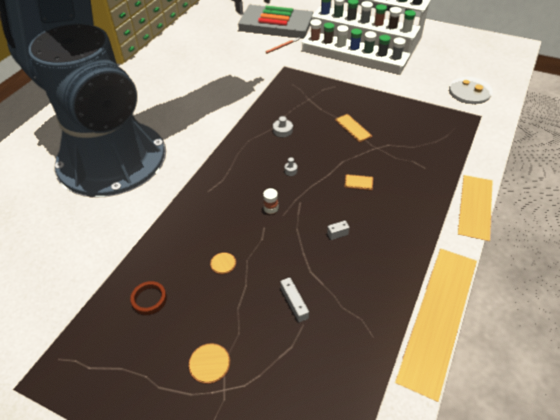

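The top view shows the long part at (104,190), the short part at (192,152), the large round part at (454,195) and the small round part at (356,236). The weights are the long bar at (368,152), short bar at (271,145), large round (141,270) and small round (206,229). The jar is at (270,223) and the tape at (426,281). The scene view shows the same objects, with nothing hidden.

Create h.py:
```python
from bench import manip
import cv2,numpy as np
def ray(n,uv,z):
    c=manip.get_calibration(n);K=np.array([[c["fx"],0,c["cx"]],[0,c["fy"],c["cy"]],[0,0,1]]);R=np.array(c["R"]);t=np.array(c["t"])
    p=cv2.undistortPoints(np.float64(uv).reshape(-1,1,2),K,np.array(c["dist_coeffs"])).reshape(-1,2)
    d=np.c_[p,np.ones(len(p))]@R; o=-R.T@t
    return o+d*((z-o[2])/d[:,2])[:,None]
def blobs(m,lo,hi):
    cs,_=cv2.findContours(m.astype(np.uint8),cv2.RETR_EXTERNAL,cv2.CHAIN_APPROX_NONE)
    return [c for c in cs if lo<cv2.contourArea(c)<hi]
def describe(n,c,z,wp=None):
    m=cv2.moments(c);uv=(m["m10"]/m["m00"],m["m01"]/m["m00"])
    P=ray(n,c.reshape(-1,2),z)[:,:2]; Q=(P*1e4).astype(np.float32)
    M=cv2.moments(Q.reshape(-1,1,2)); cen=np.array([M["m10"],M["m01"]])/M["m00"]/1e4
    ang=.5*np.arctan2(2*M["mu11"],M["mu20"]-M["mu02"])
    r=cv2.minAreaRect(Q)
    return np.round(uv,1),np.round(cen,4),round(float(np.degrees(ang)),1),np.round(np.array(r[1])/1e1,1)
def masks(p):
    b,g,r=[p[...,i].astype(int) for i in range(3)]
    return (r>170)&(g>100)&(b<120)&(r-b>80), (np.minimum(np.minimum(b,g),r)>105)
```

Run:
```python
from h import *
for n in ("top","scene"):
    p=cv2.imread(f"pics/{n}0.png");o,w=masks(p)
    for nm,m,z in(("brass",o,.006),("steel",w,.028)):
        for c in blobs(m,40,2500): print(n,nm,*describe(n,c,z))
p=cv2.imread("pics/top0.png")
a=[cv2.resize(p[y-20:y+20,x-20:x+20],(260,260),interpolation=cv2.INTER_NEAREST) for x,y in((368,152),(271,145),(141,270),(206,229))]
p=cv2.imread("pics/scene0.png")
b=[cv2.resize(p[y-20:y+20,x-20:x+20],(260,260),interpolation=cv2.INTER_NEAREST) for x,y in((294,299),(339,229),(283,126),(291,167))]
cv2.imwrite("pics/crop0.png",cv2.resize(np.vstack([np.hstack(a),np.hstack(b)]),(800,400)))
```

```text
top brass [355.5 235.9] [ 0.4434 -0.1743] 48.7 [54.  54.3]
top brass [453.3 194.1] [ 0.5354 -0.3856] 33.3 [75.7 74.4]
top brass [103.1 189.2] [0.5433 0.3792] -32.8 [ 43.3 114. ]
top brass [192.  150.9] [0.6298 0.186 ] 16.9 [67.5 44.1]
top brass [176.2  29.9] [0.9053 0.2261] -81.4 [ 70.6 197.6]
top steel [317.9 407.4] [ 0.0937 -0.0894] 61.8 [24.4 23.3]
top steel [272.9 393.3] [0.12   0.0026] -88.4 [163.8  43.3]
scene brass [208.8 362.6] [ 0.5375 -0.3847] -28.1 [74.1 76. ]
scene brass [222.6 262.2] [ 0.4447 -0.1731] 32.4 [53.5 51. ]
scene brass [475.5 208.1] [0.91   0.2256] -80.7 [ 67.7 196.5]
scene brass [358.7 181.1] [0.6307 0.189 ] 16.9 [66.1 41.2]
scene brass [353.2 127. ] [0.5431 0.3831] -31.6 [ 42.1 112.6]
scene brass [273.9  15.8] [0.0679 0.8467] 11.2 [101.1  29.9]
scene steel [294.4 296.5] [ 0.6289 -0.1965] -39.9 [24.2 92.6]
scene steel [338.2 226.4] [0.6433 0.0123] 47.3 [46.1 25. ]
scene steel [270.1 194. ] [0.4576 0.0373] -58.9 [34.2 39.7]
scene steel [115.8 185.6] [ 0.1004 -0.0979] 61.1 [26.2 23.9]
scene steel [290.6 167. ] [0.4631 0.1428] 26.2 [33.  29.1]
scene steel [282.3 124.7] [0.3716 0.2851] -62.4 [64.6 56. ]
scene steel [ 7.9 67.9] [-0.5236  0.174 ] -48.2 [ 57.9 141.3]
```

View pics/crop0.png

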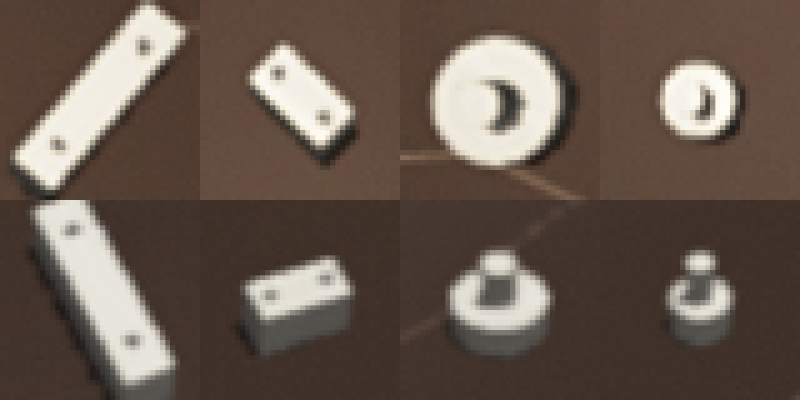

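The crops show sharp bright tops, so all four weights stand upright. The bars have two dots each, and the discs are full circles in the top view.

```bash
sed -i 's/RETR_EXTERNAL/RETR_LIST/' h.py
```

Run:
```python
from h import *
for n in ("top","scene"):
    p=cv2.imread(f"pics/{n}0.png")
    w=(p.min(2)>150)
    d=np.load(f"pics/{n}0.npy")
    for c in blobs(w,25,1200):
        x,y,ww,hh=cv2.boundingRect(c)
        for z in ((.02,.028,.058) if n=="top" else (.028,.044)): 
            r=describe(n,c,z)
            if .3<r[1][0]<.75 and abs(r[1][1])<.4: print(n,z,*r,cv2.contourArea(c))
```

```text
top 0.02 [141.9 270.9] [0.3661 0.284 ] 2.6 [25.4 17. ] 60.5
top 0.028 [141.9 270.9] [0.3666 0.2814] 2.6 [25.2 16.8] 60.5
top 0.058 [141.9 270.9] [0.3686 0.2714] 2.6 [24.3 16.3] 60.5
top 0.02 [139.8 269.7] [0.3686 0.2886] -23.0 [52.9 51. ] 461.5
top 0.028 [139.8 269.7] [0.3691 0.2859] -23.0 [52.4 50.5] 461.5
top 0.058 [139.8 269.7] [0.371  0.2758] -23.0 [50.7 48.8] 461.5
top 0.02 [205.2 228.5] [0.4572 0.151 ] -87.5 [28.  30.2] 145.5
top 0.028 [205.2 228.5] [0.4569 0.1495] -87.5 [27.7 30. ] 145.5
top 0.058 [205.2 228.5] [0.4559 0.144 ] -87.5 [26.8 29. ] 145.5
top 0.02 [268.7 222.6] [0.4706 0.0141] -38.5 [32.3 32.3] 183.0
top 0.028 [268.7 222.6] [0.4702 0.0139] -38.5 [32.1 32.1] 183.0
top 0.058 [268.7 222.6] [0.4687 0.0129] -38.5 [31. 31.] 183.0
top 0.02 [270.7 143.6] [0.6433 0.0111] 45.5 [42.3 21.8] 184.5
top 0.028 [270.7 143.6] [0.6414 0.0109] 45.5 [42.  21.6] 184.5
top 0.058 [270.7 143.6] [0.6341 0.01  ] 45.5 [40.5 20.8] 184.5
top 0.02 [367.3 150.6] [ 0.6282 -0.1989] -40.1 [22.2 90.3] 384.0
top 0.028 [367.3 150.6] [ 0.6264 -0.1972] -40.1 [22.  89.5] 384.0
top 0.058 [367.3 150.6] [ 0.6196 -0.1911] -40.1 [21.2 86.5] 384.0
scene 0.028 [294.2 296.3] [ 0.6285 -0.1961] -39.9 [22.1 89.7] 371.5
scene 0.044 [294.2 296.3] [ 0.6326 -0.2051] -39.9 [21.7 88.1] 371.5
scene 0.028 [338.1 226.4] [0.6432 0.0122] 46.5 [43.3 21.6] 119.5
scene 0.044 [338.1 226.4] [ 6.47e-01 -5.00e-04] 46.5 [42.5 21.2] 119.5
scene 0.028 [269.9 193.3] [0.4562 0.0392] -50.7 [31.5 33.4] 102.0
scene 0.044 [269.9 193.3] [0.4634 0.026 ] -50.7 [30.9 32.8] 102.0
scene 0.028 [291.4 167.2] [0.4653 0.1431] 39.2 [28.8 24.2] 33.5
scene 0.044 [291.4 167.2] [0.4723 0.128 ] 39.2 [28.2 23.8] 33.5
scene 0.028 [282.7 125.3] [0.3735 0.2831] -59.4 [51.5 58.2] 122.0
scene 0.044 [282.7 125.3] [0.3822 0.2656] -59.4 [50.5 57.1] 122.0
```

Create to.py:
```python
import sys,numpy as np
from bench import manip
from scipy.spatial.transform import Rotation as Ro
x,y,z,yaw=map(float,sys.argv[1:5]); s=manip.observe(); R=np.array(s["ee_rot"]); a=np.radians(yaw)
T=np.array([[np.cos(a),np.sin(a),0],[np.sin(a),-np.cos(a),0],[0,0,-1]])
print("d tool mm",np.round(R.T@(np.array([x,y,z])-s["eef_pos"])*1e3,1),"rotvec",np.round(Ro.from_matrix(R.T@T).as_rotvec(),3),"t",round(s["clock"],2),"F",np.round(s["force"],1),"yaw",round(np.degrees(np.arctan2(R[1,0],R[0,0])),1))
```

```bash
python3 to.py 0.3695 0.290 0.09 155.6
```

```text
d tool mm [-216.7  -82.9  141. ] rotvec [-0.001  0.     0.   ] t 0.1 F [-0.3  0.3 -0.4] yaw 155.6
```

Units first: shifts go in shares of 0.6 m and turns go in shares of 180 degrees. So -0.027 m / 0.6 = -0.045, 0.0176 m / 0.6 = 0.0293.

Request:
move_tool --moves "0.05,-0.045,-0.0173,0.0293,0,0,0\n0.05,-0.045,-0.0173,0.0293,0,0,0\n0.05,-0.045,-0.0173,0.0293,0,0,0\n0.05,-0.045,-0.0173,0.0293,0,0,0\n0.05,-0.045,-0.0173,0.0293,0,0,0\n0.05,-0.045,-0.0173,0.0293,0,0,0\n0.05,-0.045,-0.0173,0.0293,0,0,0\n0.05,-0.045,-0.0173,0.0293,0,0,0\n0.05,0,0,0,0,0,0\n0.05,0,0,0,0,0,0" --force 20

```text
clock: 1.1
eef_pos: [0.3687, 0.2898, 0.0901]
ee_rot: [[-0.91, 0.414, -0.001], [0.414, 0.91, -0.001], [0.001, -0.001, -1.0]]
force: [-0.4, 0.5, 0.5]
gripper_width: 0.0498
finger_force: 0.0
```

```bash
python3 to.py 0.3695 0.290 0.024 155.6
```

```text
d tool mm [-0.7  0.6 66.1] rotvec [-0.001 -0.001 -0.001] t 1.1 F [-0.4  0.5  0.5] yaw 155.5
```

To row units: 0.014 m / 0.6 = 0.0233, 0.01 m / 0.6 = 0.0167.

Request:
move_tool --moves "0.05,0,0,0.0233,0,0,0\n0.05,0,0,0.0233,0,0,0\n0.05,0,0,0.0233,0,0,0\n0.05,0,0,0.0233,0,0,0\n0.05,0,0,0.0167,0,0,0\n0.05,0,0,0,0,0,0\n0.015,0,0,0,0,0,0\n0.015,0,0,0,0,0,0\n0.015,0,0,0,0,0,0\n0.015,0,0,0,0,0,0\n0.015,0,0,0,0,0,0\n0.015,0,0,0,0,0,0" --force 20

```text
clock: 2.3
eef_pos: [0.3692, 0.2907, 0.0253]
ee_rot: [[-0.911, 0.413, 0.001], [0.413, 0.911, 0.001], [-0.0, 0.001, -1.0]]
force: [-2.3, -0.2, 4.9]
gripper_width: 0.0189
finger_force: 19.4
```

```bash
python3 to.py 0.3695 0.290 0.024 155.6
```

```text
d tool mm [-0.6 -0.5  1.3] rotvec [0.001 0.    0.   ] t 2.3 F [-2.3 -0.2  4.9] yaw 155.6
```

To row units: -0.003 m / 0.6 = -0.005, -0.1428 rad / 3.1416 = -0.0455.

Request:
move_tool --moves "0.045,0,0,-0.005,0,0,0\n0.045,0,0,0,0,0,0\n0.045,0,0,0,0,0,0\n0.045,0,0,0,0,0,-0.0455\n0.045,0,0,0,0,0,-0.0455\n0.045,0,0,0,0,0,-0.0455\n0.045,0,0,0,0,0,-0.0455\n0.045,0,0,0,0,0,-0.0455\n0.045,0,0,0,0,0,-0.0455\n0.045,0,0,0,0,0,-0.0455\n0.045,0,0,0,0,0,-0.0455\n0.045,0,0,0,0,0,-0.0455\n0.045,0,0,0,0,0,-0.0455\n0.045,0,0,0,0,0,-0.0455\n0.045,0,0,0,0,0,0" --force 20

```text
clock: 3.8
eef_pos: [0.3689, 0.2904, 0.0275]
ee_rot: [[-0.411, -0.912, -0.0], [-0.912, 0.411, -0.0], [0.0, -0.0, -1.0]]
force: [-0.5, 0.5, 0.0]
gripper_width: 0.0451
finger_force: 0.0
```

```bash
python3 to.py 0.3695 0.290 0.026 245.6
```

```text
d tool mm [ 0.1 -0.7  1.5] rotvec [-0.    -0.     0.003] t 3.8 F [-0.5  0.5  0. ] yaw -114.2
```

Request:
move_tool --moves "0.01,0,0,0,0,0,0\n0.01,0,0,0,0,0,0\n0.01,0,0,0,0,0,0\n0.01,0,0,0,0,0,0\n0.01,0,0,0,0,0,0\n0.01,0,0,0,0,0,0\n0.01,0,0,0,0,0,0" --force 60

```text
clock: 4.5
eef_pos: [0.369, 0.2904, 0.0278]
ee_rot: [[-0.416, -0.91, 0.0], [-0.91, 0.416, 0.0], [-0.0, -0.0, -1.0]]
force: [-1.3, -1.8, 7.1]
gripper_width: 0.0176
finger_force: 58.4
```

```bash
python3 to.py 0.3695 0.290 0.026 245.6
```

```text
d tool mm [ 0.1 -0.6  1.8] rotvec [-0.     0.    -0.003] t 4.5 F [-1.3 -1.8  7.1] yaw -114.6
```

To row units: -0.03 m / 0.6 = -0.05, -0.02 m / 0.6 = -0.0333.

Request:
move_tool --moves "0.01,0,0,-0.0167,0,0,0\n0.01,0,0,-0.0333,0,0,0\n0.01,0,0,-0.05,0,0,0\n0.01,0,0,-0.05,0,0,0\n0.01,0,0,-0.0167,0,0,0\n0.01,0,0,0,0,0,0" --force 60

```text
clock: 5.1
eef_pos: [0.3695, 0.2908, 0.1285]
ee_rot: [[-0.414, -0.91, 0.002], [-0.91, 0.414, 0.001], [-0.002, -0.001, -1.0]]
force: [0.1, -0.3, -5.5]
gripper_width: 0.0177
finger_force: 59.1
```

```bash
python3 to.py 0.5365 -0.385 0.127 245.6
```

```text
d tool mm [ 546.1 -431.8    0.8] rotvec [-0.001  0.002 -0.001] t 5.1 F [ 0.1 -0.3 -5.5] yaw -114.4
```

To row units: 0.029 m / 0.6 = 0.0483, -0.023 m / 0.6 = -0.0383.

Request:
move_tool --moves "0.01,0.0217,-0.0172,0,0,0,0\n0.01,0.0483,-0.0383,0,0,0,0\n0.01,0.0483,-0.0383,0,0,0,0\n0.01,0.0483,-0.0383,0,0,0,0\n0.01,0.0483,-0.0383,0,0,0,0\n0.01,0.0483,-0.0383,0,0,0,0\n0.01,0.0483,-0.0383,0,0,0,0\n0.01,0.0483,-0.0383,0,0,0,0\n0.01,0.0483,-0.0383,0,0,0,0\n0.01,0.0483,-0.0383,0,0,0,0\n0.01,0.0483,-0.0383,0,0,0,0\n0.01,0.0483,-0.0383,0,0,0,0\n0.01,0.0483,-0.0383,0,0,0,0\n0.01,0.0483,-0.0383,0,0,0,0\n0.01,0.0483,-0.0383,0,0,0,0\n0.01,0.0483,-0.0383,0,0,0,0\n0.01,0.0483,-0.0383,0,0,0,0\n0.01,0.0483,-0.0383,0,0,0,0\n0.01,0.0483,-0.0383,0,0,0,0\n0.01,0.0183,-0.0133,0,0,0,0" --force 60

```text
clock: 7.1
eef_pos: [0.5365, -0.388, 0.1245]
ee_rot: [[-0.415, -0.91, -0.002], [-0.91, 0.415, 0.001], [-0.0, 0.003, -1.0]]
force: [-1.2, 0.9, -4.6]
gripper_width: 0.0176
finger_force: 59.4
```

Request:
move_tool --moves "0.01,0,0,0,0,0,0\n0.01,0,0,0,0,0,0" --force 60

```text
clock: 7.3
eef_pos: [0.5363, -0.3849, 0.1255]
ee_rot: [[-0.414, -0.91, -0.002], [-0.91, 0.414, 0.002], [-0.001, 0.003, -1.0]]
force: [-0.2, 0.4, -4.3]
gripper_width: 0.0176
finger_force: 59.5
```

```bash
python3 to.py 0.5365 -0.385 0.034 245.6
```

```text
d tool mm [ 0.1 -0.4 91.5] rotvec [ 0.003  0.001 -0.001] t 7.3 F [-0.2  0.4 -4.3] yaw -114.4
```

To row units: 0.025 m / 0.6 = 0.0417, 0.015 m / 0.6 = 0.025.

Request:
move_tool --moves "0.01,0,0,0.025,0,0,0\n0.01,0,0,0.0417,0,0,0\n0.01,0,0,0.0417,0,0,0\n0.01,0,0,0.0217,0,0,0\n0.01,0,0,0.0067,0,0,0\n0.01,0,0,0.0033,0,0,0\n0.01,0,0,0,0,0,0\n0.01,0,0,0,0,0,0" --force 60

```text
clock: 8.1
eef_pos: [0.5376, -0.3858, 0.0446]
ee_rot: [[-0.413, -0.911, 0.001], [-0.911, 0.413, -0.001], [0.0, -0.002, -1.0]]
force: [-0.9, -0.4, -3.7]
gripper_width: 0.0172
finger_force: 59.6
```

```bash
python3 to.py 0.5365 -0.385 0.034 245.6
```

```text
d tool mm [-0.3  1.3 10.6] rotvec [-0.002 -0.     0.   ] t 8.1 F [-0.9 -0.4 -3.7] yaw -114.4
```

To row units: 0.003 m / 0.6 = 0.005, 0.002 m / 0.6 = 0.0033.

Request:
move_tool --moves "0.01,0,0.0008,0.005,0,0,0\n0.01,0,0.0008,0.0033,0,0,0\n0.01,0,0,0.0033,0,0,0\n0.01,0,0,0.0017,0,0,0\n0.01,0,0,0.0017,0,0,0\n0.01,0,0,0,0,0,0\n0.01,0,0,0,0,0,0" --force 60

```text
clock: 8.8
eef_pos: [0.5362, -0.385, 0.0345]
ee_rot: [[-0.413, -0.911, 0.0], [-0.911, 0.413, 0.0], [-0.0, -0.0, -1.0]]
force: [0.4, -0.9, -4.5]
gripper_width: 0.0172
finger_force: 59.6
```

```bash
python3 to.py 0.5365 -0.385 0.034 245.6
```

```text
d tool mm [-0.2 -0.3  0.5] rotvec [-0.  0.  0.] t 8.8 F [ 0.4 -0.9 -4.5] yaw -114.4
```

Not touching yet, so I'll feel the rest of the way down in 0.5 mm steps.

To row units: 0.0005 m / 0.6 = 0.0008.

Request:
move_tool --moves "0.01,0,0,0.0008,0,0,0\n0.01,0,0,0.0008,0,0,0\n0.01,0,0,0,0,0,0" --force 60

```text
clock: 9.1
eef_pos: [0.5362, -0.3851, 0.0339]
ee_rot: [[-0.413, -0.911, 0.0], [-0.911, 0.413, -0.0], [0.0, -0.0, -1.0]]
force: [-2.2, 0.8, 2.0]
gripper_width: 0.0176
finger_force: 60.4
```

```bash
python3 to.py 0.5365 -0.385 0.034 245.6
```

```text
d tool mm [-0.2 -0.2 -0.1] rotvec [-0. -0.  0.] t 9.1 F [-2.2  0.8  2. ] yaw -114.4
```

Request:
move_tool --moves "0.01,0,0,0.0008,0,0,0\n0.01,0,0,0.0008,0,0,0\n0.01,0,0,0,0,0,0" --force 60

```text
clock: 9.4
eef_pos: [0.5363, -0.3852, 0.0338]
ee_rot: [[-0.413, -0.911, 0.001], [-0.911, 0.413, -0.001], [0.0, -0.001, -1.0]]
force: [-6.3, 6.2, 15.6]
gripper_width: 0.0174
finger_force: 61.8
```

```bash
python3 to.py 0.5365 -0.385 0.034 245.6
```

```text
d tool mm [-0.2 -0.2 -0.2] rotvec [-0.001 -0.     0.   ] t 9.4 F [-6.3  6.2 15.6] yaw -114.4
```

To row units: -0.03 m / 0.6 = -0.05, -0.01 m / 0.6 = -0.0167.

Request:
move_tool --moves "0.01,0,0,-0.0013,0,0,0\n0.01,0,0,0,0,0,0\n0.045,0,0,0,0,0,0\n0.045,0,0,0,0,0,0\n0.045,0,0,0,0,0,0\n0.045,0,0,0,0,0,0\n0.045,0,0,-0.0167,0,0,0\n0.045,0,0,-0.05,0,0,0\n0.045,0,0,-0.05,0,0,0\n0.045,0,0,0,0,0,0" --force 60

```text
clock: 10.4
eef_pos: [0.538, -0.3864, 0.1085]
ee_rot: [[-0.413, -0.911, 0.005], [-0.911, 0.413, -0.004], [0.001, -0.007, -1.0]]
force: [1.1, 0.1, 0.7]
gripper_width: 0.0454
finger_force: 0.0
```

```bash
python3 to.py 0.459 0.152 0.1 245.6
```

```text
d tool mm [-457.7  294.4    5.9] rotvec [-0.007 -0.001  0.   ] t 10.4 F [1.1 0.1 0.7] yaw -114.4
```

To row units: -0.0275 m / 0.6 = -0.0458, 0.0177 m / 0.6 = 0.0295.

Request:
move_tool --moves "0.045,-0.015,0.0095,0,0,0,0\n0.045,-0.0458,0.0295,0,0,0,0\n0.045,-0.0458,0.0295,0,0,0,0\n0.045,-0.0458,0.0295,0,0,0,0\n0.045,-0.0458,0.0295,0,0,0,0\n0.045,-0.0458,0.0295,0,0,0,0\n0.045,-0.0458,0.0295,0,0,0,0\n0.045,-0.0458,0.0295,0,0,0,0\n0.045,-0.0458,0.0295,0,0,0,0\n0.045,-0.0458,0.0295,0,0,0,0\n0.045,-0.0458,0.0295,0,0,0,0\n0.045,-0.0458,0.0295,0,0,0,0\n0.045,-0.0458,0.0295,0,0,0,0\n0.045,-0.0458,0.0295,0,0,0,0\n0.045,-0.0458,0.0295,0,0,0,0\n0.045,-0.0458,0.0295,0,0,0,0\n0.045,-0.0458,0.0295,0,0,0,0\n0.045,-0.015,0.0095,0,0,0,0\n0.045,0,0,0,0,0,0\n0.045,0,0,0,0,0,0" --force 20

```text
clock: 12.4
eef_pos: [0.4565, 0.1532, 0.1029]
ee_rot: [[-0.413, -0.911, -0.001], [-0.911, 0.413, -0.001], [0.001, 0.0, -1.0]]
force: [-0.6, -0.8, 0.1]
gripper_width: 0.0448
finger_force: 0.0
```

```bash
python3 to.py 0.459 0.152 0.027 245.6
```

Run:
```python
from h import *
for n in ("top","scene"):
    p,d=manip.get_image(n); cv2.imwrite(f"pics/{n}1.png",p); np.save(f"pics/{n}1.npy",d)
def crop(n,x,y): return cv2.resize(cv2.imread(f"pics/{n}1.png")[y-30:y+30,x-30:x+30],(400,400),interpolation=cv2.INTER_NEAREST)
cv2.imwrite("pics/c1.png",np.hstack([crop("top",454,195),crop("scene",209,355)]))
```

```text
d tool mm [ 0.  -2.9 75.9] rotvec [ 0.    -0.001  0.   ] t 12.4 F [-0.6 -0.8  0.1] yaw -114.4
```

View pics/c1.png

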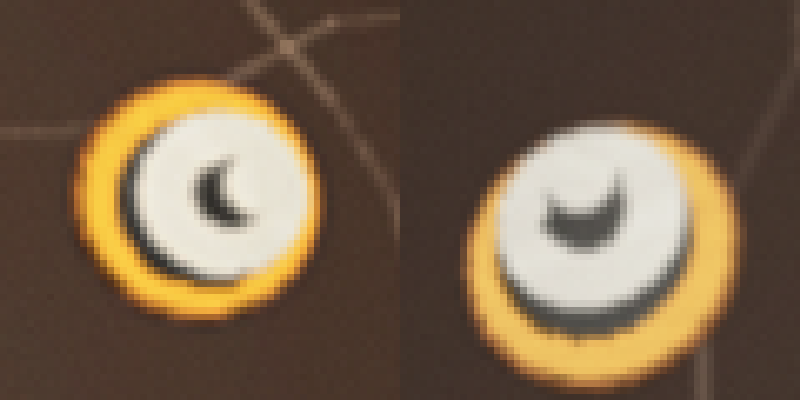

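The weight sits on the large part (disc at about (456,194) top view). I'll compute the offset against the part's own centre in each view.

Create off.py:
```python
from h import *
import sys
# offset of disc top (z=.026) vs part centre measured earlier in same view; arg: suffix, x,y of part
def white(n,suf,z,xy,lo):
    p=cv2.imread(f"pics/{n}{suf}.png"); best=None
    for c in blobs(p.min(2)>130,lo,1500):
        h=cv2.convexHull(c); P=ray(n,h.reshape(-1,2),z)[:,:2]
        if np.hypot(*(P.mean(0)-xy))<.025:
            (a,b),r=cv2.minEnclosingCircle((P*1e4).astype(np.float32)); d=describe(n,h,z)
            print(n,"centroid",d[1],"ang",d[2],d[3],"circ",round(a/1e4,4),round(b/1e4,4),round(r/10,1))
s,z,x,y,lo=sys.argv[1:6]
for n in ("top","scene"): white(n,s,float(z),np.array([float(x),float(y)]),float(lo))
```

```bash
python3 off.py 1 .026 .5365 -.385 100
```

```text
top centroid [ 0.5344 -0.3846] ang 8.0 [51.9 53.6] circ 0.5343 -0.3851 27.2
scene centroid [ 0.5365 -0.3842] ang -56.6 [52.4 53.6] circ 0.5364 -0.384 27.4
```

The large round is placed with only about 1.2 mm of offset, which is fine. Next is the small round.

To row units: 0.02 m / 0.6 = 0.0333, 0.017 m / 0.6 = 0.0283.

Request:
move_tool --moves "0.045,0,-0.0025,0.02,0,0,0\n0.045,0,-0.0025,0.0333,0,0,0\n0.045,0,0,0.0333,0,0,0\n0.045,0,0,0.0283,0,0,0\n0.045,0,0,0.01,0,0,0\n0.045,0,0,0,0,0,0\n0.01,0,0,0,0,0,0\n0.01,0,0,0,0,0,0\n0.01,0,0,0,0,0,0\n0.01,0,0,0,0,0,0\n0.01,0,0,0,0,0,0\n0.01,0,0,0,0,0,0\n0.01,0,0,0,0,0,0" --force 20

```text
clock: 13.8
eef_pos: [0.4601, 0.1527, 0.0288]
ee_rot: [[-0.413, -0.911, 0.001], [-0.911, 0.413, 0.0], [-0.001, -0.001, -1.0]]
force: [-0.5, 0.6, 5.5]
gripper_width: 0.0124
finger_force: 20.7
```

```bash
python3 to.py 0.459 0.152 0.028 245.6
```

```text
d tool mm [1.1 0.8 0.8] rotvec [-0.001  0.001  0.   ] t 13.8 F [-0.5  0.6  5.5] yaw -114.4
```

To row units: 0.1428 rad / 3.1416 = 0.0455.

Request:
move_tool --moves "0.04,0,0,0,0,0,0\n0.04,0,0,0,0,0,0\n0.04,0,0,0,0,0,0.0455\n0.04,0,0,0,0,0,0.0455\n0.04,0,0,0,0,0,0.0455\n0.04,0,0,0,0,0,0.0455\n0.04,0,0,0,0,0,0.0455\n0.04,0,0,0,0,0,0.0455\n0.04,0,0,0,0,0,0.0455\n0.04,0,0,0,0,0,0.0455\n0.04,0,0,0,0,0,0.0455\n0.04,0,0,0,0,0,0.0455\n0.04,0,0,0,0,0,0.0455\n0.04,0,0,0,0,0,0" --force 20

```text
clock: 15.2
eef_pos: [0.4596, 0.1525, 0.0282]
ee_rot: [[-0.91, 0.415, -0.0], [0.415, 0.91, -0.0], [0.0, -0.0, -1.0]]
force: [0.1, -0.0, -0.2]
gripper_width: 0.04
finger_force: 0.0
```

Request:
move_tool --moves "0.005,0,0,0,0,0,0\n0.005,0,0,0,0,0,0\n0.005,0,0,0,0,0,0\n0.005,0,0,0,0,0,0\n0.005,0,0,0,0,0,0\n0.005,0,0,0,0,0,0\n0.005,0,0,0,0,0,0" --force 50

```text
clock: 15.9
eef_pos: [0.4597, 0.1525, 0.0283]
ee_rot: [[-0.911, 0.413, -0.0], [0.413, 0.911, -0.0], [0.0, -0.0, -1.0]]
force: [-0.7, -0.2, -0.5]
gripper_width: 0.0119
finger_force: 48.7
```

```bash
python3 to.py 0.459 0.152 0.028 155.6
```

```text
d tool mm [ 0.4 -0.7  0.3] rotvec [-0. -0.  0.] t 15.9 F [-0.7 -0.2 -0.5] yaw 155.6
```

To row units: -0.03 m / 0.6 = -0.05, -0.02 m / 0.6 = -0.0333.

Request:
move_tool --moves "0.005,0,0,-0.0167,0,0,0\n0.005,0,0,-0.0333,0,0,0\n0.005,0,0,-0.05,0,0,0\n0.005,0,0,-0.05,0,0,0\n0.005,0,0,-0.0167,0,0,0\n0.005,0,0,0,0,0,0" --force 50

```text
clock: 16.5
eef_pos: [0.4606, 0.1528, 0.1297]
ee_rot: [[-0.911, 0.413, 0.003], [0.413, 0.911, 0.001], [-0.002, 0.002, -1.0]]
force: [0.3, 0.7, -1.8]
gripper_width: 0.0115
finger_force: 48.9
```

```bash
python3 to.py 0.4446 -0.1743 0.128 155.6
```

```text
d tool mm [-120.5 -304.5    1.3] rotvec [0.002 0.002 0.   ] t 16.5 F [ 0.3  0.7 -1.8] yaw 155.6
```

To row units: 0.03 m / 0.6 = 0.05, -0.0278 m / 0.6 = -0.0463.

Request:
move_tool --moves "0.005,-0.0088,-0.022,0,0,0,0\n0.005,-0.0183,-0.0463,0,0,0,0\n0.005,-0.0183,-0.0463,0,0,0,0\n0.005,-0.0183,-0.0463,0,0,0,0\n0.005,-0.0183,-0.0463,0,0,0,0\n0.005,-0.0183,-0.0463,0,0,0,0\n0.005,-0.0183,-0.0463,0,0,0,0\n0.005,-0.0183,-0.0463,0,0,0,0\n0.005,-0.0183,-0.0463,0,0,0,0\n0.005,-0.0183,-0.0463,0,0,0,0\n0.005,-0.0183,-0.0463,0,0,0,0\n0.005,-0.0087,-0.022,0,0,0,0\n0.005,0,0,0,0,0,0\n0.005,0,0,0.0333,0,0,0\n0.005,0,0,0.05,0,0,0\n0.005,0,0,0.0417,0,0,0\n0.005,0,0,0.0133,0,0,0\n0.005,0,0,0,0,0,0\n0.005,0,0,0,0,0,0" --force 50

```text
clock: 18.4
eef_pos: [0.4442, -0.1743, 0.0461]
ee_rot: [[-0.911, 0.413, 0.001], [0.413, 0.911, -0.0], [-0.001, 0.0, -1.0]]
force: [0.8, -0.7, -1.3]
gripper_width: 0.0118
finger_force: 49.0
```

```bash
python3 to.py 0.4446 -0.1743 0.0343 155.6
```

```text
d tool mm [-0.4  0.2 11.8] rotvec [0.    0.001 0.   ] t 18.4 F [ 0.8 -0.7 -1.3] yaw 155.6
```

To row units: 0.003 m / 0.6 = 0.005, 0.002 m / 0.6 = 0.0033.

Request:
move_tool --moves "0.005,-0.0007,0,0.005,0,0,0\n0.005,0,0,0.005,0,0,0\n0.005,0,0,0.0033,0,0,0\n0.005,0,0,0.0033,0,0,0\n0.005,0,0,0.0017,0,0,0\n0.005,0,0,0.0005,0,0,0\n0.005,0,0,0,0,0,0" --force 50

```text
clock: 19.1
eef_pos: [0.4442, -0.1748, 0.0343]
ee_rot: [[-0.911, 0.413, 0.0], [0.413, 0.911, -0.0], [-0.0, -0.0, -1.0]]
force: [-1.3, -0.7, 3.0]
gripper_width: 0.0113
finger_force: 49.7
```

```bash
python3 to.py 0.4446 -0.1743 0.0343 155.6
```

```text
d tool mm [-0.1  0.6 -0. ] rotvec [-0.  0. -0.] t 19.1 F [-1.3 -0.7  3. ] yaw 155.6
```

Request:
move_tool --moves "0.005,0,0,0.001,0,0,0\n0.005,0,0,0,0,0,0\n0.005,0,0,0,0,0,0" --force 50

```text
clock: 19.4
eef_pos: [0.4444, -0.175, 0.0341]
ee_rot: [[-0.911, 0.413, 0.001], [0.413, 0.911, -0.001], [-0.001, -0.0, -1.0]]
force: [-4.8, 0.4, 14.3]
gripper_width: 0.0115
finger_force: 50.8
```

```bash
python3 to.py 0.4446 -0.1743 0.0343 155.6
```

```text
d tool mm [ 0.1  0.7 -0.2] rotvec [-0.     0.001 -0.   ] t 19.4 F [-4.8  0.4 14.3] yaw 155.6
```

Contact made. Next I'll unload, release, lift clear, and go over to the long bar.

To row units: -0.03 m / 0.6 = -0.05, -0.01 m / 0.6 = -0.0167.

Request:
move_tool --moves "0.005,0,0,-0.0015,0,0,0\n0.005,0,0,0,0,0,0\n0.04,0,0,0,0,0,0\n0.04,0,0,0,0,0,0\n0.04,0,0,0,0,0,0\n0.04,0,0,-0.0167,0,0,0\n0.05,0,0,-0.05,0,0,0\n0.05,0,0,-0.05,0,0,0\n0.05,0,0,0,0,0,0" --force 50

```text
clock: 20.3
eef_pos: [0.4462, -0.1755, 0.1084]
ee_rot: [[-0.911, 0.413, 0.005], [0.413, 0.911, -0.002], [-0.006, 0.0, -1.0]]
force: [0.9, -0.8, -1.4]
gripper_width: 0.05
finger_force: 0.0
```

```bash
python3 to.py 0.6282 -0.1975 0.1 140
```

```text
d tool mm [-174.8   55.1    9.5] rotvec [0.001 0.006 0.272] t 20.3 F [ 0.9 -0.8 -1.4] yaw 155.6
```

To row units: -0.0222 m / 0.6 = -0.037, -0.01 m / 0.6 = -0.0167, 0.136 rad / 3.1416 = 0.0433.

Request:
move_tool --moves "0.05,-0.0167,0.005,0,0,0,0\n0.05,-0.037,0.0117,0,0,0,0\n0.05,-0.037,0.0117,0,0,0,0\n0.05,-0.037,0.0117,0,0,0,0\n0.05,-0.037,0.0117,0,0,0,0\n0.05,-0.037,0.0117,0,0,0,0\n0.05,-0.037,0.0117,0,0,0,0\n0.05,-0.037,0.0117,0,0,0,0\n0.05,-0.0167,0.005,0,0,0,0\n0.05,0,0,0,0,0,0.0433\n0.05,0,0,0,0,0,0.0433\n0.05,0,0,0,0,0,0\n0.05,0,0,0,0,0,0" --force 60

```text
clock: 21.6
eef_pos: [0.6265, -0.1969, 0.1035]
ee_rot: [[-0.769, 0.639, -0.001], [0.639, 0.769, 0.0], [0.001, -0.0, -1.0]]
force: [-0.2, 0.4, 0.3]
gripper_width: 0.0501
finger_force: 0.0
```

```bash
python3 to.py 0.6282 -0.1975 0.007 140
```

Run:
```python
from h import *
for n in ("top","scene"):
    p,d=manip.get_image(n); cv2.imwrite(f"pics/{n}2.png",p)
```

```bash
python3 off.py 2 .026 .444 -.174 60
```

```text
d tool mm [-1.8  0.6 96.5] rotvec [-0.    -0.001  0.004] t 21.6 F [-0.2  0.4  0.3] yaw 140.3
```

To row units: 0.03 m / 0.6 = 0.05, 0.006 m / 0.6 = 0.01, 0.004 rad / 3.1416 = 0.0013.

Request:
move_tool --moves "0.05,-0.0017,0.001,0.025,0,0,0.0013\n0.05,-0.0013,0,0.05,0,0,0\n0.05,0,0,0.05,0,0,0\n0.05,0,0,0.0267,0,0,0\n0.05,0,0,0.01,0,0,0\n0.05,0,0,0,0,0,0\n0.05,0,0,0,0,0,0\n0.01,0,0,0,0,0,0\n0.01,0,0,0,0,0,0\n0.01,0,0,0,0,0,0\n0.01,0,0,0,0,0,0\n0.01,0,0,0,0,0,0\n0.01,0,0,0,0,0,0" --force 60

```text
clock: 23.0
eef_pos: [0.6291, -0.1979, 0.0085]
ee_rot: [[-0.764, 0.645, 0.002], [0.645, 0.764, -0.0], [-0.002, 0.001, -1.0]]
force: [-0.4, -0.2, 6.8]
gripper_width: 0.0205
finger_force: 60.0
```

```bash
python3 to.py 0.6282 -0.1975 0.007 140;python3 - <<'E'
from h import *
for n in ("top","scene"):
    p,d=manip.get_image(n); cv2.imwrite(f"pics/{n}3.png",p)
def crop(n,x,y): return cv2.resize(cv2.imread(f"pics/{n}3.png")[y-50:y+50,x-50:x+50],(400,400),interpolation=cv2.INTER_NEAREST)
cv2.imwrite("pics/c3.png",np.hstack([crop("top",365,200),crop("scene",240,270)]))
E
python3 off.py 3 .026 .444 -.174 40
```

```text
d tool mm [ 0.9 -0.3  1.5] rotvec [ 0.001  0.002 -0.003] t 23.0 F [-0.4 -0.2  6.8] yaw 139.8
```

View pics/c3.png

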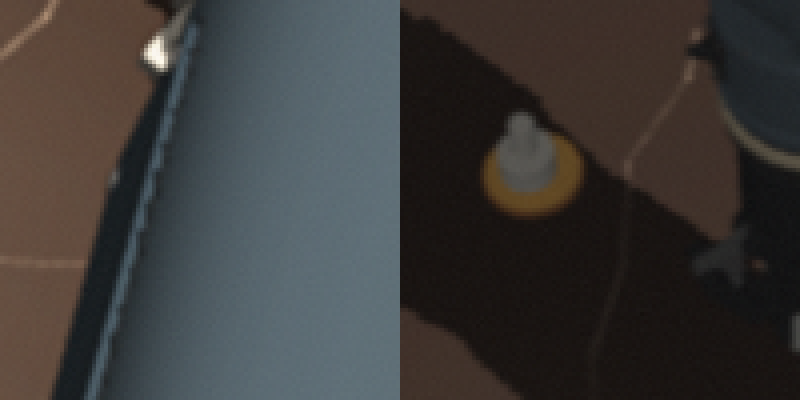

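The small round stands upright on its part, in the arm's shadow (scene view, about (223,260)). I'll measure it once the arm is clear. Now the long bar goes to the long part.

To row units: -0.03 m / 0.6 = -0.05, -0.025 m / 0.6 = -0.0417.

Request:
move_tool --moves "0.01,0,0,-0.0167,0,0,0\n0.01,0,0,-0.0417,0,0,0\n0.01,0,0,-0.05,0,0,0\n0.01,0,0,-0.0417,0,0,0\n0.01,0,0,-0.0167,0,0,0\n0.01,0,0,0,0,0,0" --force 80

```text
clock: 23.7
eef_pos: [0.629, -0.1979, 0.1087]
ee_rot: [[-0.764, 0.646, 0.002], [0.646, 0.764, -0.001], [-0.002, 0.001, -1.0]]
force: [0.3, 0.1, -4.7]
gripper_width: 0.0199
finger_force: 79.4
```

```bash
python3 to.py 0.5448 0.3798 0.11 147.6
```

```text
d tool mm [437.3 386.8  -1.9] rotvec [ 0.001  0.002 -0.136] t 23.7 F [ 0.3  0.1 -4.7] yaw 139.8
```

To row units: 0.0232 m / 0.6 = 0.0387, 0.0205 m / 0.6 = 0.0342.

Request:
move_tool --moves "0.01,0.0163,0.0148,0,0,0,0\n0.01,0.0387,0.0342,0,0,0,0\n0.01,0.0387,0.0342,0,0,0,0\n0.01,0.0387,0.0342,0,0,0,0\n0.01,0.0387,0.0342,0,0,0,0\n0.01,0.0387,0.0342,0,0,0,0\n0.01,0.0387,0.0342,0,0,0,0\n0.01,0.0387,0.0342,0,0,0,0\n0.01,0.0387,0.0342,0,0,0,0\n0.01,0.0387,0.0342,0,0,0,0\n0.01,0.0387,0.0342,0,0,0,0\n0.01,0.0387,0.0342,0,0,0,0\n0.01,0.0387,0.0342,0,0,0,0\n0.01,0.0387,0.0342,0,0,0,0\n0.01,0.0387,0.0342,0,0,0,0\n0.01,0.0387,0.0342,0,0,0,0\n0.01,0.0387,0.0342,0,0,0,0\n0.01,0.0387,0.0342,0,0,0,0\n0.01,0.0387,0.0342,0,0,0,0\n0.01,0.0163,0.0148,0,0,0,0" --force 80

```text
clock: 25.7
eef_pos: [0.5421, 0.3823, 0.1054]
ee_rot: [[-0.765, 0.644, -0.002], [0.644, 0.765, -0.001], [0.001, -0.002, -1.0]]
force: [0.8, 0.2, -4.4]
gripper_width: 0.0202
finger_force: 79.3
```

Request:
move_tool --moves "0.01,0,0,0,0,0,-0.0216\n0.01,0,0,0,0,0,-0.0216\n0.01,0,0,0,0,0,0\n0.01,0,0,0,0,0,0" --force 80

```text
clock: 26.1
eef_pos: [0.5436, 0.3796, 0.1064]
ee_rot: [[-0.843, 0.538, -0.001], [0.538, 0.843, -0.001], [0.001, -0.001, -1.0]]
force: [0.0, -0.5, -4.0]
gripper_width: 0.0202
finger_force: 79.3
```

```bash
python3 to.py 0.5448 0.3798 0.0145 147.6
```

Run:
```python
from h import *
for n in ("top","scene"):
    p,d=manip.get_image(n); cv2.imwrite(f"pics/{n}4.png",p)
    b=p[...,0].astype(int); r=p[...,2].astype(int)
```

```bash
python3 off.py 4 .026 .444 -.174 40
```

```text
d tool mm [-0.9  0.9 91.9] rotvec [-0.001 -0.001 -0.002] t 26.1 F [ 0.  -0.5 -4. ] yaw 147.5
top centroid [ 0.4422 -0.1759] ang -31.5 [29.6 29.9] circ 0.4418 -0.1759 16.3
scene centroid [ 0.4416 -0.1724] ang -48.4 [30.8 39.2] circ 0.4397 -0.1715 20.6
```

To row units: 0.025 m / 0.6 = 0.0417, 0.002 m / 0.6 = 0.0033.

```bash
python3 to.py 0.5453 0.3807 0.0145 147.6
```

```text
d tool mm [-0.6  1.7 92.4] rotvec [-0.001 -0.    -0.002] t 26.2 F [ 0.1 -0.9 -3.6] yaw 147.5
```

Request:
move_tool --moves "0.01,-0.0017,0.0017,0.025,0,0,0\n0.01,0,0.001,0.0417,0,0,0\n0.01,0,0,0.0417,0,0,0\n0.01,0,0,0.0217,0,0,0\n0.01,0,0,0.0083,0,0,0\n0.01,0,0,0.0033,0,0,0\n0.01,0,0,0.0017,0,0,0\n0.01,0,0,0,0,0,0\n0.01,0,0,0,0,0,0" --force 80

```text
clock: 27.1
eef_pos: [0.5463, 0.381, 0.0221]
ee_rot: [[-0.844, 0.536, 0.001], [0.536, 0.844, 0.001], [-0.0, 0.001, -1.0]]
force: [0.5, -0.0, -4.0]
gripper_width: 0.0202
finger_force: 79.2
```

```bash
python3 to.py 0.5453 0.3807 0.0145 147.6
```

```text
d tool mm [ 0.7 -0.8  7.6] rotvec [ 0.001  0.    -0.   ] t 27.1 F [ 0.5 -0.  -4. ] yaw 147.6
```

To row units: 0.003 m / 0.6 = 0.005, 0.002 m / 0.6 = 0.0033.

Request:
move_tool --moves "0.01,0.001,-0.001,0.005,0,0,0\n0.01,0,0,0.0033,0,0,0\n0.01,0,0,0.0017,0,0,0\n0.01,0,0,0.0008,0,0,0\n0.01,0,0,0,0,0,0\n0.01,0,0,0,0,0,0" --force 80

```text
clock: 27.7
eef_pos: [0.5451, 0.3806, 0.0148]
ee_rot: [[-0.844, 0.536, 0.0], [0.536, 0.844, 0.0], [-0.0, 0.0, -1.0]]
force: [0.2, -0.2, -4.4]
gripper_width: 0.0204
finger_force: 79.6
```

```bash
python3 to.py 0.5453 0.3807 0.0145 147.6
```

```text
d tool mm [-0.1  0.2  0.3] rotvec [ 0.  0. -0.] t 27.7 F [ 0.2 -0.2 -4.4] yaw 147.6
```

Request:
move_tool --moves "0.01,0,0,0.0008,0,0,0\n0.01,0,0,0.0008,0,0,0\n0.01,0,0,0,0,0,0" --force 80

```text
clock: 28.0
eef_pos: [0.5451, 0.3806, 0.0146]
ee_rot: [[-0.844, 0.536, 0.0], [0.536, 0.844, 0.0], [-0.0, 0.001, -1.0]]
force: [-3.3, -2.6, 7.1]
gripper_width: 0.0204
finger_force: 80.9
```

```bash
python3 to.py 0.5453 0.3807 0.0145 147.6
```

```text
d tool mm [-0.1  0.1  0.1] rotvec [ 0.001  0.    -0.   ] t 28.0 F [-3.3 -2.6  7.1] yaw 147.6
```

To row units: -0.03 m / 0.6 = -0.05, -0.015 m / 0.6 = -0.025.

Request:
move_tool --moves "0.01,0,0,-0.001,0,0,0\n0.01,0,0,0,0,0,0\n0.05,0,0,0,0,0,0\n0.05,0,0,0,0,0,0\n0.05,0,0,0,0,0,0\n0.05,0,0,-0.0167,0,0,0\n0.05,0,0,-0.05,0,0,0\n0.05,0,0,-0.05,0,0,0\n0.05,0,0,-0.025,0,0,0\n0.05,0,0,0,0,0,0" --force 60

```text
clock: 29.0
eef_pos: [0.5464, 0.3815, 0.1028]
ee_rot: [[-0.844, 0.536, 0.004], [0.536, 0.844, 0.003], [-0.002, 0.004, -1.0]]
force: [1.1, 1.4, -0.0]
gripper_width: 0.0501
finger_force: 0.0
```

```bash
python3 to.py 0.6433 0.0118 0.1 226
```

```text
d tool mm [-280.  -260.1    2.2] rotvec [ 0.002  0.005 -1.369] t 29.0 F [ 1.1  1.4 -0. ] yaw 147.6
```

Units first: shifts go in shares of 0.6 m and turns go in shares of 180 degrees. So -0.0252 m / 0.6 = -0.042, -0.0234 m / 0.6 = -0.039.

Request:
move_tool --moves "0.05,-0.0233,-0.0217,0,0,0,0\n0.05,-0.042,-0.039,0,0,0,0\n0.05,-0.042,-0.039,0,0,0,0\n0.05,-0.042,-0.039,0,0,0,0\n0.05,-0.042,-0.039,0,0,0,0\n0.05,-0.042,-0.039,0,0,0,0\n0.05,-0.042,-0.039,0,0,0,0\n0.05,-0.042,-0.039,0,0,0,0\n0.05,-0.042,-0.039,0,0,0,0\n0.05,-0.042,-0.039,0,0,0,0\n0.05,-0.042,-0.039,0,0,0,0\n0.05,-0.0233,-0.0217,0,0,0,0" --force 60

```text
clock: 30.2
eef_pos: [0.6416, 0.0078, 0.0985]
ee_rot: [[-0.843, 0.538, -0.001], [0.538, 0.843, -0.001], [0.001, -0.001, -1.0]]
force: [-0.3, 0.6, 0.0]
gripper_width: 0.0501
finger_force: 0.0
```

Request:
move_tool --moves "0.05,0,0,0,0,0,-0.0436\n0.05,0,0,0,0,0,-0.0436\n0.05,0,0,0,0,0,-0.0436\n0.05,0,0,0,0,0,-0.0436\n0.05,0,0,0,0,0,-0.0436\n0.05,0,0,0,0,0,-0.0436\n0.05,0,0,0,0,0,-0.0436\n0.05,0,0,0,0,0,-0.0436\n0.05,0,0,0,0,0,-0.0436\n0.05,0,0,0,0,0,-0.0436\n0.05,0,0,0,0,0,0" --force 60

```text
clock: 31.3
eef_pos: [0.6415, 0.0109, 0.0988]
ee_rot: [[-0.693, -0.721, -0.001], [-0.721, 0.693, 0.0], [0.001, 0.001, -1.0]]
force: [0.7, -0.8, 0.6]
gripper_width: 0.0498
finger_force: 0.0
```

```bash
python3 to.py 0.6433 0.0118 0.007 226
```

Run:
```python
from h import *
for n in ("top","scene"):
    p,d=manip.get_image(n); cv2.imwrite(f"pics/{n}5.png",p)
def crop(n,x,y): return cv2.resize(cv2.imread(f"pics/{n}5.png")[y-30:y+30,x-30:x+30],(400,300),interpolation=cv2.INTER_NEAREST)
cv2.imwrite("pics/c5.png",np.vstack([np.hstack([crop("top",105,190),crop("scene",353,127)]),np.hstack([crop("top",355,235),crop("scene",222,255)])]))
```

```bash
python3 off.py 5 .034 .5432 .3811 100;python3 off.py 5 .026 .444 -.174 30
```

```text
d tool mm [-2.  -0.8 91.8] rotvec [ 0.001 -0.001  0.003] t 31.3 F [ 0.7 -0.8  0.6] yaw -133.8
top centroid [0.5431 0.3798] ang -32.4 [22.7 90.6] circ 0.5431 0.3802 45.4
top centroid [ 0.4425 -0.1863] ang 3.1 [ 8.4 25.4] circ 0.4428 -0.1845 12.9
scene centroid [ 0.4416 -0.172 ] ang -50.8 [31.4 39.3] circ 0.4397 -0.1715 20.6
```

View pics/c5.png

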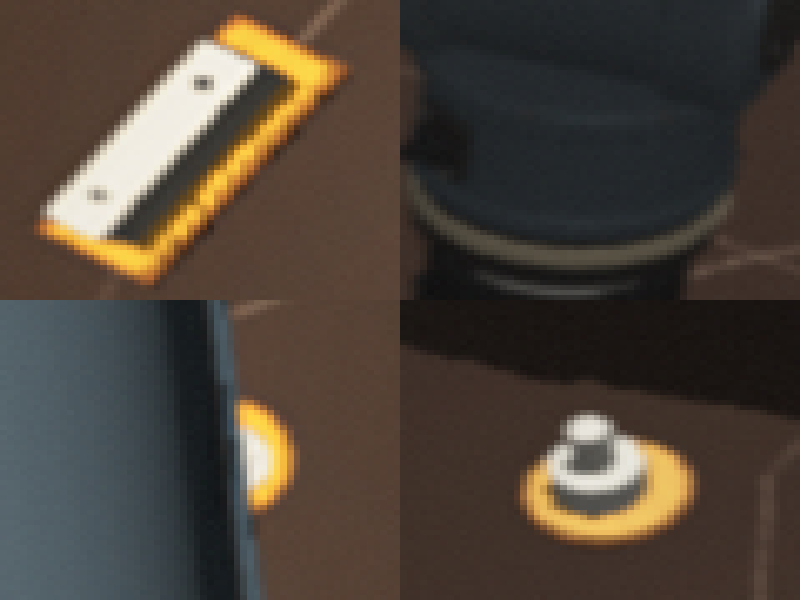

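The long bar is within 0.6 mm and 0.4° of its strip in the top view, and the small round stands upright. Now I'll grip the short bar.

To row units: 0.03 m / 0.6 = 0.05, 0.015 m / 0.6 = 0.025.

Request:
move_tool --moves "0.05,-0.0017,-0.0013,0.025,0,0,0\n0.05,-0.0017,0,0.05,0,0,0\n0.05,0,0,0.05,0,0,0\n0.05,0,0,0.02,0,0,0\n0.05,0,0,0.0067,0,0,0\n0.05,0,0,0,0,0,0\n0.05,0,0,0,0,0,0\n0.01,0,0,0,0,0,0\n0.01,0,0,0,0,0,0\n0.01,0,0,0,0,0,0\n0.01,0,0,0,0,0,0\n0.01,0,0,0,0,0,0\n0.01,0,0,0,0,0,0" --force 60

```text
clock: 32.7
eef_pos: [0.6446, 0.0119, 0.0095]
ee_rot: [[-0.695, -0.719, 0.002], [-0.719, 0.695, 0.0], [-0.001, -0.001, -1.0]]
force: [-1.7, 0.3, 7.6]
gripper_width: 0.0205
finger_force: 59.7
```

```bash
python3 to.py 0.6433 0.0118 0.007 226
```

```text
d tool mm [1.  0.9 2.5] rotvec [-0.001  0.001  0.   ] t 32.7 F [-1.7  0.3  7.6] yaw -134.0
```

Request:
move_tool --moves "0.01,0,0,-0.0167,0,0,0\n0.01,0,0,-0.0417,0,0,0\n0.01,0,0,-0.05,0,0,0\n0.01,0,0,-0.0417,0,0,0\n0.01,0,0,-0.0167,0,0,0\n0.01,0,0,0,0,0,0" --force 60

```text
clock: 33.3
eef_pos: [0.6448, 0.0119, 0.1099]
ee_rot: [[-0.694, -0.72, 0.002], [-0.72, 0.694, 0.0], [-0.002, -0.002, -1.0]]
force: [0.4, 0.4, -3.0]
gripper_width: 0.0208
finger_force: 59.0
```

```bash
python3 to.py 0.6315 0.1881 0.11 196.9
```

```text
d tool mm [-117.6  131.9   -0.2] rotvec [-0.001  0.002  0.508] t 33.3 F [ 0.4  0.4 -3. ] yaw -134.0
```

To row units: 0.0189 m / 0.6 = 0.0315, -0.017 m / 0.6 = -0.0283, 0.127 rad / 3.1416 = 0.0404.

Request:
move_tool --moves "0.01,-0.0135,0.015,0,0,0,0\n0.01,-0.0283,0.0315,0,0,0,0\n0.01,-0.0283,0.0315,0,0,0,0\n0.01,-0.0283,0.0315,0,0,0,0\n0.01,-0.0283,0.0315,0,0,0,0\n0.01,-0.0283,0.0315,0,0,0,0\n0.01,-0.0283,0.0315,0,0,0,0\n0.01,-0.0135,0.015,0,0,0,0\n0.01,0,0,0,0,0,0.0404\n0.01,0,0,0,0,0,0.0404\n0.01,0,0,0,0,0,0.0404\n0.01,0,0,0,0,0,0.0404\n0.01,0,0,0,0,0,0\n0.01,0,0,0,0,0,0" --force 60

```text
clock: 34.7
eef_pos: [0.6311, 0.1881, 0.1076]
ee_rot: [[-0.956, -0.295, -0.001], [-0.295, 0.956, -0.0], [0.001, -0.0, -1.0]]
force: [-0.3, -0.6, -2.7]
gripper_width: 0.0205
finger_force: 59.0
```

```bash
python3 to.py 0.6323 0.1881 0.0155 196.9
```

```text
d tool mm [-1.3 -0.3 92.1] rotvec [-0.    -0.001  0.004] t 34.7 F [-0.3 -0.6 -2.7] yaw -162.9
```

To row units: 0.025 m / 0.6 = 0.0417, 0.015 m / 0.6 = 0.025, 0.004 rad / 3.1416 = 0.0013.

Request:
move_tool --moves "0.01,-0.0017,0,0.025,0,0,0.0013\n0.01,0,0,0.0417,0,0,0\n0.01,0,0,0.0417,0,0,0\n0.01,0,0,0.0217,0,0,0\n0.01,0,0,0.0067,0,0,0\n0.01,0,0,0.0033,0,0,0\n0.01,0,0,0.0017,0,0,0\n0.01,0,0,0,0,0,0\n0.01,0,0,0,0,0,0" --force 60

```text
clock: 35.6
eef_pos: [0.6329, 0.1886, 0.0242]
ee_rot: [[-0.958, -0.287, 0.001], [-0.287, 0.958, 0.0], [-0.001, 0.0, -1.0]]
force: [0.2, 0.2, -2.0]
gripper_width: 0.0204
finger_force: 59.0
```

```bash
python3 to.py 0.6323 0.1881 0.0155 196.9
```

```text
d tool mm [ 0.7 -0.3  8.7] rotvec [ 0.     0.001 -0.004] t 35.6 F [ 0.2  0.2 -2. ] yaw -163.3
```

To row units: 0.003 m / 0.6 = 0.005, 0.002 m / 0.6 = 0.0033, -0.003 rad / 3.1416 = -0.001.

Request:
move_tool --moves "0.01,0.0007,-0.0003,0.005,0,0,-0.001\n0.01,0,0,0.0033,0,0,0\n0.01,0,0,0.0033,0,0,0\n0.01,0,0,0.0013,0,0,0\n0.01,0,0,0,0,0,0\n0.01,0,0,0,0,0,0" --force 60

```text
clock: 36.2
eef_pos: [0.6322, 0.1881, 0.0156]
ee_rot: [[-0.957, -0.29, 0.0], [-0.29, 0.957, 0.0], [-0.0, 0.0, -1.0]]
force: [0.1, -0.5, -1.2]
gripper_width: 0.0208
finger_force: 59.1
```

```bash
python3 to.py 0.6323 0.1881 0.0155 196.9
```

```text
d tool mm [-0.1 -0.1  0.1] rotvec [ 0.     0.    -0.001] t 36.2 F [ 0.1 -0.5 -1.2] yaw -163.1
```

Request:
move_tool --moves "0.01,0,0,0.0008,0,0,0\n0.01,0,0,0.0008,0,0,0\n0.01,0,0,0,0,0,0" --force 60

```text
clock: 36.5
eef_pos: [0.6322, 0.1882, 0.0155]
ee_rot: [[-0.957, -0.29, 0.0], [-0.29, 0.957, 0.0], [-0.0, 0.0, -1.0]]
force: [-5.8, -2.3, 12.1]
gripper_width: 0.0205
finger_force: 61.0
```

```bash
python3 to.py 0.6323 0.1881 0.0155 196.9
```

```text
d tool mm [-0.1 -0.1  0. ] rotvec [ 0.     0.    -0.001] t 36.5 F [-5.8 -2.3 12.1] yaw -163.1
```

To row units: -0.03 m / 0.6 = -0.05, -0.01 m / 0.6 = -0.0167.

Request:
move_tool --moves "0.01,0,0,-0.0013,0,0,0\n0.01,0,0,0,0,0,0\n0.05,0,0,0,0,0,0\n0.05,0,0,0,0,0,0\n0.05,0,0,0,0,0,0\n0.05,0,0,-0.0167,0,0,0\n0.05,0,0,-0.05,0,0,0\n0.05,0,0,-0.05,0,0,0\n0.05,0,0,-0.05,0,0,0\n0.05,0,0,-0.05,0,0,0\n0.05,0,0,0,0,0,0" --force 60

```text
clock: 37.6
eef_pos: [0.6341, 0.1888, 0.1507]
ee_rot: [[-0.957, -0.29, 0.007], [-0.29, 0.957, 0.002], [-0.007, -0.0, -1.0]]
force: [1.1, 0.4, 0.4]
gripper_width: 0.0501
finger_force: 0.0
```

```bash
python3 to.py 0.25 0.4 0.2 196.9
```

```text
d tool mm [306.  313.6 -51.4] rotvec [-0.     0.007 -0.001] t 37.6 F [1.1 0.4 0.4] yaw -163.1
```

To row units: 0.024 m / 0.6 = 0.04, 0.012 m / 0.6 = 0.02.

Request:
move_tool --moves "0.04,0.02,0.02,-0.0067,0,0,0\n0.04,0.04,0.04,-0.0067,0,0,0\n0.04,0.04,0.04,-0.0067,0,0,0\n0.04,0.04,0.04,-0.0067,0,0,0\n0.04,0.04,0.04,-0.0067,0,0,0\n0.04,0.04,0.04,-0.0067,0,0,0\n0.04,0.04,0.04,-0.0067,0,0,0\n0.04,0.04,0.04,-0.0067,0,0,0\n0.04,0.04,0.04,-0.0067,0,0,0\n0.04,0.04,0.04,-0.0067,0,0,0\n0.04,0.04,0.04,-0.0067,0,0,0\n0.04,0.04,0.04,-0.0067,0,0,0\n0.04,0.04,0.04,-0.0067,0,0,0\n0.04,0,0,0,0,0,0\n0.04,0,0,0,0,0,0" --force 60

```text
clock: 39.1
eef_pos: [0.2577, 0.3885, 0.1976]
ee_rot: [[-0.957, -0.292, 0.0], [-0.292, 0.957, 0.0], [-0.0, 0.0, -1.0]]
force: [-0.3, 0.3, -0.3]
gripper_width: 0.0401
finger_force: 0.0
```

Run:
```python
from h import *
for n in ("top","scene"):
    p,d=manip.get_image(n); cv2.imwrite(f"pics/{n}6.png",p)
def crop(n,x,y): return cv2.resize(cv2.imread(f"pics/{n}6.png")[y-30:y+30,x-30:x+30],(400,300),interpolation=cv2.INTER_NEAREST)
cv2.imwrite("pics/c6.png",np.vstack([np.hstack([crop("top",192,150),crop("scene",358,178)]),np.hstack([crop("top",355,235),crop("scene",353,122)])]))
```

```bash
for a in ".026 .5365 -.385 100" ".034 .5432 .3811 100" ".034 .631 .1878 80" ".026 .444 -.174 30" ; do echo $a; python3 off.py 6 $a; done
```

```text
.026 .5365 -.385 100
top centroid [ 0.5343 -0.3846] ang 8.6 [51.9 53.6] circ 0.5343 -0.3851 27.2
scene centroid [ 0.5365 -0.3842] ang 66.0 [52.4 53.6] circ 0.5364 -0.384 27.4
.034 .5432 .3811 100
top centroid [0.5431 0.3798] ang -32.4 [22.7 90.6] circ 0.5431 0.3802 45.4
scene centroid [0.543  0.3839] ang -32.9 [24.  92.8] circ 0.545 0.3857 46.6
.034 .631 .1878 80
top centroid [0.6291 0.1869] ang 16.0 [44.7 23. ] circ 0.6288 0.1874 23.3
scene centroid [0.6305 0.1899] ang 16.8 [44.6 24. ] circ 0.6303 0.1896 23.3
.026 .444 -.174 30
top centroid [ 0.4422 -0.176 ] ang -45.9 [29.6 29.9] circ 0.4418 -0.1759 16.3
scene centroid [ 0.4416 -0.172 ] ang -50.8 [31.4 39.3] circ 0.4397 -0.1715 20.6
```

View pics/c6.png

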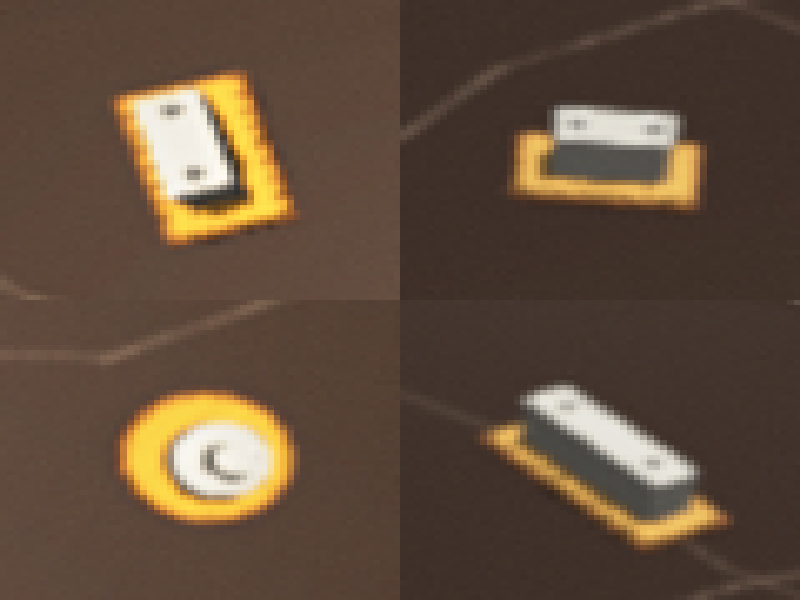

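View pics/top6.png

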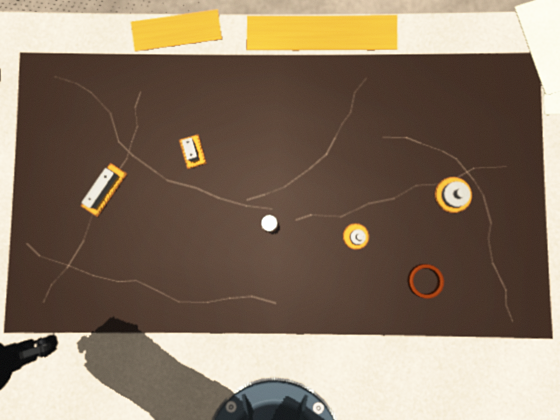

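The final views show all four weights upright on their own parts. The offsets are about 1 mm for the large round, long bar and short bar, and up to 2 mm for the small round. The bar angles are within 1°. The jar (269,223) and tape (426,281) haven't moved, and the arm is clear.

```bash
python3 -c "
from bench import manip
print(manip.close_job())"
```

```text
the job is handed in; nothing more can be done
None
```

All four steel weights are upright on their matching brass parts, centred within about 2 mm and with the bars in line to about 1°; the jar and tape did not move, and the job was handed in at about 39 s.

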